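# Hang the plaster trowel back on the crowded hook rack

### The job

Pull the blue-handled plaster trowel up out of the foam block and hang it on the one free hook of the tool rack, between its neighbours, without knocking them. Bring it in from the front with its neck between the two prongs, push its collar gently back against the red sprung keeper until the collar clears the lips at the front of the prongs, press it down fully home behind the lips with the blade flat in line with the other tools, never forcing the hook, and let go.

Things in the scene. Friction and masses are not known exactly. Their poses are not given: they have to be found in the camera images.
- trowel: Plaster trowel, upright, blue handle 24 (x) x 22 (y) mm, 10-80 mm above the origin. Origin: centre of the underside of its steel collar, 26 (x) x 30 (y) x 10 mm high. Below: round neck 10 mm thick to -35 mm, then blade 42 wide (y), 4 thick (x), ending 130 mm below the origin. z up the tool; same turned half round. 0.17-0.33 kg.
- foam_block: Fixed pale yellow foam block 100 x 130 x 60 mm high, origin at the centre of its underside. The trowel's blade stands in a slot in its top (5.5 mm in the block's x, 43.5 mm in y, 45 mm deep, 0.75 mm play all round), so the trowel comes out straight up.
- rack: Fixed wooden rack. Origin at table height below the rail's front face; front is its -x (to the robot), y along the rail. Foot 140 x 310 x 12 mm (x -90 to 50), posts at y +-142, rail 20 mm thick, 24 high, centred 165 mm up, level with all prong tops. Hooks at y -87, -29, 29, 87 mm; one of the middle two is free. Nothing behind.
- free_hook: Black clamp block 26 x 34 x 34 mm of the free hook. Origin at the rail's front face, level with the prong tops; axes as the rack's, prongs point to -x. Its steel fork slid in the clamp: it is stuck up to 20 mm further out or in (x) than the mean, not measured, to be found by feel. Height and y are true. Forces over 22 N bend the hook.
- mean_lips (a point): Middle of the lips' rear faces at prong height, fork at the mean (true place up to 20 mm off in x). Two prongs 10 mm wide, slot 16 mm between, guides sloping down and apart in front (to 29 mm further out). On each prong an upturned lip 7 mm high, 5 mm thick. The neck goes in the slot, the collar passes above the lips, then down behind them.
- mean_keeper (a point): Middle of the red sprung keeper's front face at prong height, fork at the mean (true place up to 20 mm off in x, 22 mm behind the lips). Plate 26 mm wide, 2-22 mm above the prongs. Gives from 3 N, 0.8 N per mm; hard stop after 7 mm (8.6 N) at a steel block 20 mm high. The collar must push it 4 mm (6.2 N) or more to clear the lips.
- mean_seat (a point): Where the trowel's origin lies when seated, fork at the mean (true place up to 20 mm off in x): on the free hook's line, 65 mm in front of the rail, level with the prong tops. The keeper clamps the seated collar against the lips and rubs on it while it is pressed down.
- scraper: Neighbour on an outer hook: scraper, black handle 24 x 22 mm, top 74 mm above the origin, blade 50 mm wide, 130 mm below the origin at its end. Collar as the trowel's, origin at the centre of its underside, on its prongs; x away from the robot, y along the rail, z up. Hangs loose, easily knocked.
- round_spatula: Neighbour on one of the two middle hooks: spatula, yellow handle 24 x 22 mm, top 70 mm above the origin, blade 44 mm wide with round end, 127 mm below the origin at its end. Collar as the trowel's, origin at the centre of its underside, on its prongs; x away from the robot, y along the rail, z up. Hangs loose, easily knocked.
- flat_spatula: Neighbour on an outer hook: spatula, dark wooden handle 24 x 22 mm, top 74 mm above the origin, blade 46 mm wide, 130 mm below the origin at its end. Collar as the trowel's, origin at the centre of its underside, on its prongs; x away from the robot, y along the rail, z up. Hangs loose, easily knocked.

How it is judged (in metres and radians):
On the way:
1. the trowel is pulled clear up out of the foam block (z of trowel in the frame of foam_block above 0.192 m), for 0.1 s.
At the end, for the whole second after the job is handed in: Trowel at rest on the free hook, collar down behind the lips: underside within 3 mm of the prong tops, within 23.5 mm of the mean seat along and 6 mm across, upright within 0.12 rad, blade in line within 0.2 rad; each neighbour within 12 mm of its place, upright within 0.15 rad (x of trowel in the frame of free_hook between -0.0885 and -0.0415 m and y of trowel in the frame of free_hook between -0.006 and 0.006 m and z of trowel in the frame of free_hook between -0.004 and 0.003 m and angle between trowel's own z axis and vertical below 0.12 rad and angle between the x axis of trowel and the x axis of rack, either way round below 0.2 rad and linear speed of trowel below 0.02 m/s and distance of each of scraper, round_spatula, flat_spatula from where it was at the start of the episode below 0.012 m and angle between each of scraper, round_spatula, flat_spatula's own z axis and vertical below 0.15 rad); the robot touches nothing.
It fails at once if the scraper is knocked: its collar shifted by more than 12 mm or the tool tilted by more than 0.25 rad (distance of scraper from where it was at the start of the episode above 0.012 m or angle between scraper's own z axis and vertical above 0.25 rad).
It fails at once if the round spatula is knocked: its collar shifted by more than 12 mm or the tool tilted by more than 0.25 rad (distance of round_spatula from where it was at the start of the episode above 0.012 m or angle between round_spatula's own z axis and vertical above 0.25 rad).
It fails at once if the flat spatula is knocked: its collar shifted by more than 12 mm or the tool tilted by more than 0.25 rad (distance of flat_spatula from where it was at the start of the episode above 0.012 m or angle between flat_spatula's own z axis and vertical above 0.25 rad).
It fails at once if the trowel is forced against the free hook with more than 22 N (contact force between trowel and free_hook above 22 N).
It also fails if it takes over 70 s, if anything falls off the work surface, if the arm or the gripper's body presses on something with over 40 N, if the wrist force passes 120 N, or if a joint passes its speed limit or range.

### The arm

A 6-joint arm with a two-finger parallel gripper is mounted at the origin on the work surface. World frame = base frame: x ahead of the robot, y to its left, z up, the work surface at z = 0. Lengths are in mm, angles in rad, forces in N, time in s.
With the tool pointing down it reaches from about 275 to 825 mm from the base axis. Payload 4.9 kg.
Tool frame: the origin (TCP) lies at the very end of the fingers, on their centre line; the grasp point (between the pads) lies 19 mm behind it; z points along the fingers, y is the direction in which the jaws open and shut (so a half turn about z gives the same grasp; the last joint's range is limited). The gripper opens to 85 mm and grips with 20 to 120 N. Pads are 22 mm wide; open, the fingers measure 114 mm over their backs; the gripper's body (76 mm by 85 mm) begins 54 mm behind the grasp point. The pads swing forward as they close: fully open they stand 13 mm farther back than shut.
Start: joints at [1.174, 0.326, -0.193, 1.052, 0, 1.437], TCP at [142.876, 531.136, 231.281] pointing down, gripper open.
Joint ranges: [-2.65, 2.65], [-0.97, 1.79], [-1.3, 1.35], [-1.93, 2.1], [-1.47, 1.37], [-3.14, 3.14]. Speed limits (rad/s): [2.57, 2.57, 3.14, 3.14, 3.14, 3.14].

### API

Orientations are given as [roll, pitch, yaw] about the fixed x, y, z axes, in that order (R = Rz(yaw) Ry(pitch) Rx(roll)).
In Python, from bench import bot, solve_ik, imaging gives the robot as it stands. Calls block until the motion is done:
- bot.move_ptp(position, orientation): joint-space move of the TCP to a pose.
- bot.movel(position, rot=None, max_speed=150, threshold=None): straight line of the TCP; rot=None keeps the orientation; max_speed is the mean speed in mm/s. With threshold (N) it stops when the force on the tool has changed by that much, and returns True; else False.
- bot.move_j(angles): joint-space move.
- bot.grip(opening, effort=None): opening from 0.0 (shut) to 1.0 (fully open); effort is the grip in N (None keeps the last); returns when the fingers have stopped.
- bot.dwell(seconds).
- solve_ik(position, orientation): joint angles nearest the present ones, or None.
- bot.get_state(): the state.
- imaging.capture(name): name is "scene" or "top" or "wrist"; returns the picture (400x640x3 uint8, blue, green, red); there is no depth.
- imaging.camera_model(name): a dict with "K" (3x3 intrinsics, pixels), "position" and "rotation" of the camera in the world. Camera axes: x right, y up, looking along -z (the intrinsics and any distortion apply to the point x, -y, -z); pixel columns grow to the right and rows downward; lengths in mm; the calibration is good to about 2 mm. The wrist camera is an equidistant fisheye: a pixel r from the principal point sees the ray r / f radians off the axis. A picture is of the moment at which its call begins: read the wrist's pose just before it. camera_model takes no time and is no camera call; for the wrist camera it gives the pose at the moment of the call.
A pose or a line that the arm cannot do raises bot.IKError and nothing moves.
- bot.sign_off(): hands the job in, once; it reports no verdict.
The state is a dict: "t": time; "qpos": joint angles; "joint_velocities": joint speeds; "effort": joint torques, N m; "tcp_pos": TCP position; "orientation": TCP orientation; "contact_force": force on the tool from outside, world axes, zero at the start; "wrist_torque": the same for the moment, N m; "opening": opening from 0.0 (shut) to 1.0 (fully open).
Only numpy, scipy, OpenCV 4.12 (cv2) and the standard library are available. Lean on these libraries where they do the work, as an engineer would, in place of code of your own. Each camera call takes 0.05 s, during which the arm holds its last target.

## Working session

There is one attempt and no reset: what is moved stays moved. The work goes in short steps, each a Python script; the robot and the scene stay as the last script left them, time stands still between calls to the robot, and variables do not carry over. Pictures are saved under pics/ and viewed, and the job is handed in when it is done.

```bash
ls; mkdir -p pics
python3 - <<'E'
from bench import bot, solve_ik, imaging
import cv2
for n in ("scene","top","wrist"):
    m=imaging.camera_model(n); print(n,m)
    cv2.imwrite(f"pics/{n}0.png",imaging.capture(n))
print(bot.get_state())
E
```

```text
pics
scene {'K': array([[361.80178634,   0.        , 319.83289945],
       [  0.        , 361.80178634, 193.11127977],
       [  0.        ,   0.        ,   1.        ]]), 'position': array([804.01044548, 200.26677199, 699.78180094]), 'rotation': array([ 0.52039854, -0.01363442,  2.22408551])}
top {'K': array([[455.47217125,   0.        , 319.68408196],
       [  0.        , 455.47217125, 200.94180379],
       [  0.        ,   0.        ,   1.        ]]), 'position': array([ 425.12126662,   18.20741797, 1029.73040854]), 'rotation': array([ 0.14300844, -0.00346477, -1.57161679])}
wrist {'K': array([[309.70691629,   0.        , 325.44842666],
       [  0.        , 309.70691629, 198.22399036],
       [  0.        ,   0.        ,   1.        ]]), 'position': array([ 66.37214344, 550.59652181, 371.49466379]), 'rotation': array([-3.09472177e-01,  3.34360949e-04,  1.31034245e+00])}
{'t': 0.15, 'qpos': array([ 1.17374656e+00,  3.26821645e-01, -1.93335420e-01,  1.05199644e+00,
        1.62630508e-05,  1.43658163e+00]), 'joint_velocities': array([-0.00144376, -0.00308939,  0.00259002, -0.00078784, -0.00104358,
       -0.00011927]), 'effort': array([ 1.42030411e-03, -4.43703854e+01,  2.62664115e+01,  1.04242316e-02,
       -6.33842478e-05,  5.41583674e-06]), 'tcp_pos': array([142.72361452, 530.71078729, 230.66268901]), 'orientation': array([-3.14024985e+00, -1.97723919e-04,  2.87875745e+00]), 'contact_force': array([-0.54637885,  0.13167395, -0.32719864]), 'wrist_torque': array([0.02583747, 0.01126358, 0.00253857]), 'opening': 0.9976573006490235}
```

View pics/scene0.png

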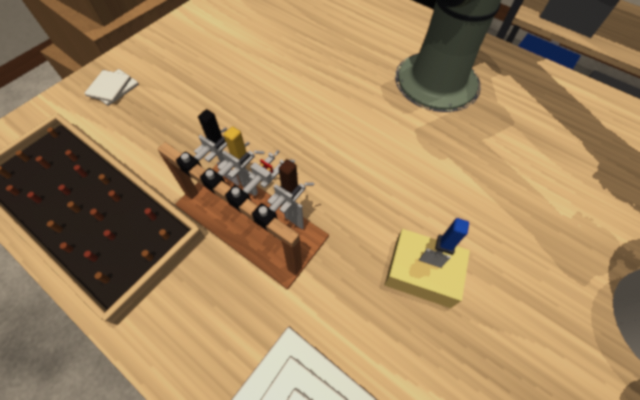

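View pics/top0.png

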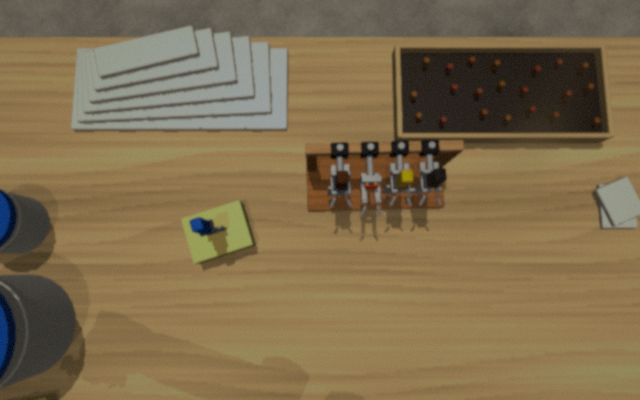

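View pics/wrist0.png

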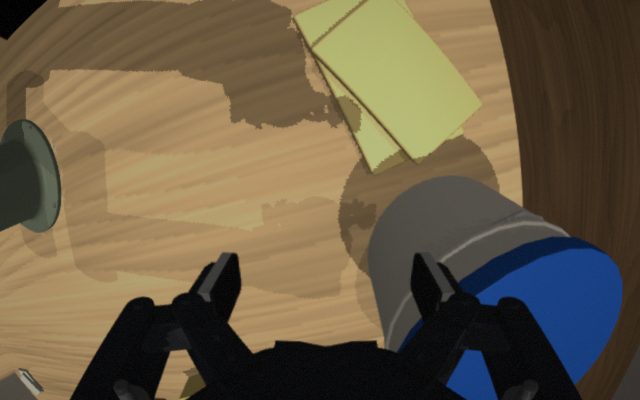

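```bash
cat > h.py <<'E'
import numpy as np, cv2
from bench import bot, solve_ik, imaging
from scipy.spatial.transform import Rotation as Ro
def ray(m,uv,fish=False):
    K=m["K"];x=(uv[0]-K[0,2])/K[0,0];y=(uv[1]-K[1,2])/K[1,1]
    if fish:
        r=np.hypot(x,y); d=np.array([np.sin(r)*x/r,-np.sin(r)*y/r,-np.cos(r)])
    else: d=np.array([x,-y,-1.])
    d=Ro.from_euler('xyz',m["rotation"]).apply(d); return np.array(m["position"]),d/np.linalg.norm(d)
def onz(m,uv,z,fish=False):
    p,d=ray(m,uv,fish); return p+d*(z-p[2])/d[2]
def proj(m,P,fish=False):
    q=Ro.from_euler('xyz',m["rotation"]).inv().apply(np.array(P,float)-m["position"])
    x,y,z=q[0],-q[1],-q[2]
    K=m["K"]
    if fish:
        r=np.hypot(x,y); th=np.arctan2(r,z); x,y=x/r*th,y/r*th
    else: x,y=x/z,y/z
    return np.array([K[0,0]*x+K[0,2],K[1,1]*y+K[1,2]])
def tri(a,b):
    (p,d),(q,e)=a,b
    A=np.array([d,-e]).T; s=np.linalg.lstsq(A,q-p,rcond=None)[0]
    A1=p+s[0]*d;B1=q+s[1]*e; return (A1+B1)/2,np.linalg.norm(A1-B1)
E
python3 - <<'E'
from h import *
T=imaging.camera_model("top");S=imaging.camera_model("scene")
it=cv2.imread("pics/top0.png");is_=cv2.imread("pics/scene0.png")
def cen(img,lo,hi,box):
    h=cv2.cvtColor(img,cv2.COLOR_BGR2HSV);m=cv2.inRange(h,lo,hi);k=np.zeros_like(m);x0,y0,x1,y1=box;k[y0:y1,x0:x1]=m[y0:y1,x0:x1]
    M=cv2.moments(k,True);return (M['m10']/M['m00'],M['m01']/M['m00']),M['m00'],k
b=((100,120,40),(130,255,255))
a,n,_=cen(it,*b,(150,180,280,280));c,n2,_=cen(is_,*b,(420,200,500,280))
print("blue",a,n,c,n2,tri(ray(T,a),ray(S,c)))
y=((22,60,90),(36,255,255))
_,n,k=cen(it,*y,(150,180,280,280));
cs,_=cv2.findContours(k,0,2);cc=max(cs,key=cv2.contourArea);r=cv2.minAreaRect(cc);print(r)
for p in cv2.boxPoints(r): print(p,onz(T,p,60))
r_=((0,170,90),(6,255,255)),
for nm,img,box in (("t",it,(355,170,390,200)),("s",is_,(250,145,285,185))):
    print(nm,cen(img,(0,150,100),(5,255,255),box)[:2])
cv2.imwrite("pics/z1.png",cv2.resize(it[120:290,160:480],None,fx=2.5,fy=2.5,interpolation=cv2.INTER_CUBIC))
cv2.imwrite("pics/z2.png",cv2.resize(is_[90:300,140:340],None,fx=2.8,fy=2.8,interpolation=cv2.INTER_CUBIC))
E
```

```text
blue (200.53218884120173, 225.83261802575106) 233.0 (453.9268292682927, 234.2439024390244) 492.0 (array([499.64941048, 234.82226821, 190.8191566 ]), np.float64(0.4266113799225163))
((216.511962890625, 231.67001342773438), (49.33460998535156, 64.95964050292969), 71.93952178955078)
[177.98506 218.28748] [527.39965594 317.57514944  60.        ]
[239.74413 198.14865] [570.87920709 186.72905152  60.        ]
[255.03886 245.05255] [470.29849981 151.88597956  60.        ]
[193.2798  265.19138] [428.11898464 281.0807829   60.        ]
t ((371.3529411764706, 185.64705882352942), 17.0)
s ((265.75, 163.67857142857142), 28.0)
```

View pics/z1.png

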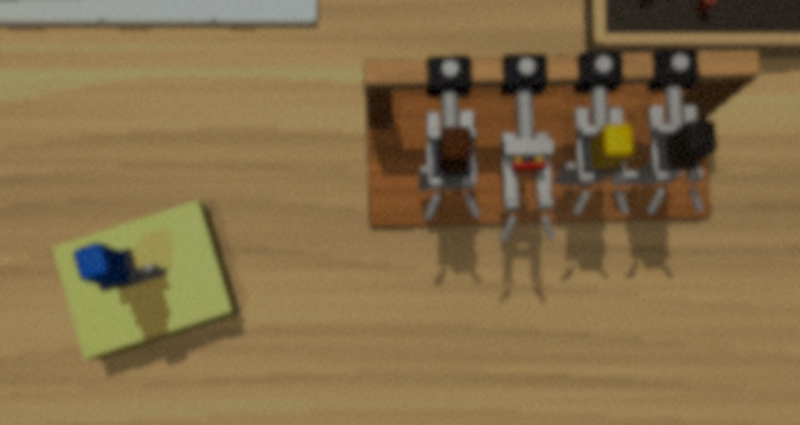

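View pics/z2.png

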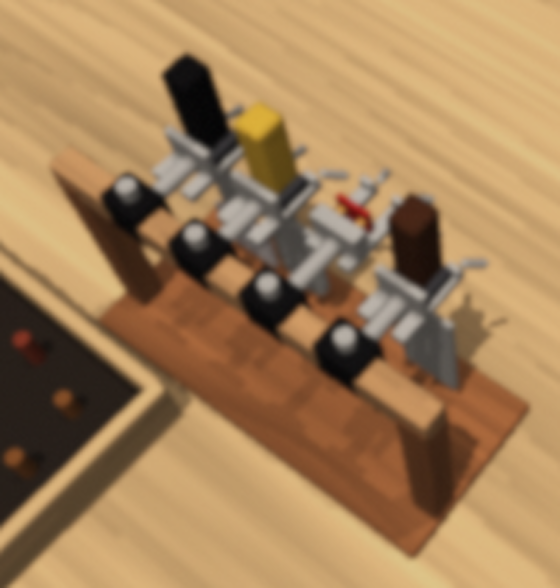

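Run:
```python
from h import *
T=imaging.camera_model("top");S=imaging.camera_model("scene")
it=cv2.imread("pics/top0.png");is_=cv2.imread("pics/scene0.png")
cv2.imwrite("pics/z3.png",cv2.resize(it[130:225,300:450],None,fx=5.3,fy=5.3,interpolation=cv2.INTER_CUBIC))
def bl(img,box,inv):
    x0,y0,x1,y1=box;g=cv2.cvtColor(img,6)[y0:y1,x0:x1]
    m=cv2.inRange(g,150,255) if inv else cv2.inRange(g,0,35)
    n,_,st,c=cv2.connectedComponentsWithStats(m)
    return [(c[i]+[x0,y0],st[i]) for i in range(1,n) if st[i,4]>5]
for p,s in bl(it,(325,138,445,160),0): print("top black",p,s,onz(T,p,182))
for p,s in bl(is_,(170,140,290,230),0): print("sc black",p,s)
pt=[p for p,s in bl(it,(325,138,445,156),1)];ps=[p for p,s in bl(is_,(175,145,275,225),1)]
print(pt,ps)
print("keeper",tri(ray(T,(371.35,185.65)),ray(S,(265.75,163.68))),onz(T,(371.35,185.65),180))
```

```text
top black [398.52317881 149.49668874] [ 65   3  19  16 151] [ 646.55006996 -135.70682127  182.        ]
top black [431.42600897 150.47982063] [ 95   2  25  20 223] [ 644.62427617 -198.6258158   182.        ]
top black [368.96575342 150.99315068] [ 35   5  19  15 146] [643.60779066 -79.10289677 182.        ]
top black [339.08759124 152.01459854] [  6   6  18  15 137] [641.60067537 -21.9732163  182.        ]
sc black [215.23076923 140.61538462] [42  0  7  3 13]
sc black [186.37628866 165.18556701] [  7  17  21  20 194]
sc black [285.17605634 179.64084507] [110  30  10  21 142]
sc black [210.86187845 181.17679558] [ 31  33  22  19 181]
sc black [236.37435897 199.03076923] [ 56  50  23  20 195]
sc black [263.05045872 217.93577982] [ 83  69  23  19 218]
sc black [175.80136986 224.34246575] [  0  75  18  15 146]
[] [array([190.14403292, 149.47325103]), array([260.91285403, 155.87799564]), array([225.9 , 151.05]), array([184.22222222, 155.5       ]), array([208.86486486, 155.64864865]), array([208.23809524, 163.19047619]), array([234.23076923, 158.61538462]), array([273.40740741, 166.18518519]), array([223.79569892, 166.43010753]), array([232.89189189, 171.56756757]), array([208.88235294, 172.58823529]), array([251.80952381, 181.75      ]), array([177.75229358, 191.14678899]), array([263.3, 183.2]), array([273.71428571, 184.42857143]), array([222.93877551, 187.34693878]), array([271.73333333, 197.48888889]), array([235.04761905, 190.80952381]), array([248.52      , 205.98666667]), array([262.46153846, 209.69230769]), array([183.11, 217.75]), array([272.5       , 223.66666667])]
keeper (array([575.96484715, -82.29962038, 184.53232586]), np.float64(0.19648906398286362)) [576.71516438 -82.75664099 180.        ]
```

View pics/z3.png

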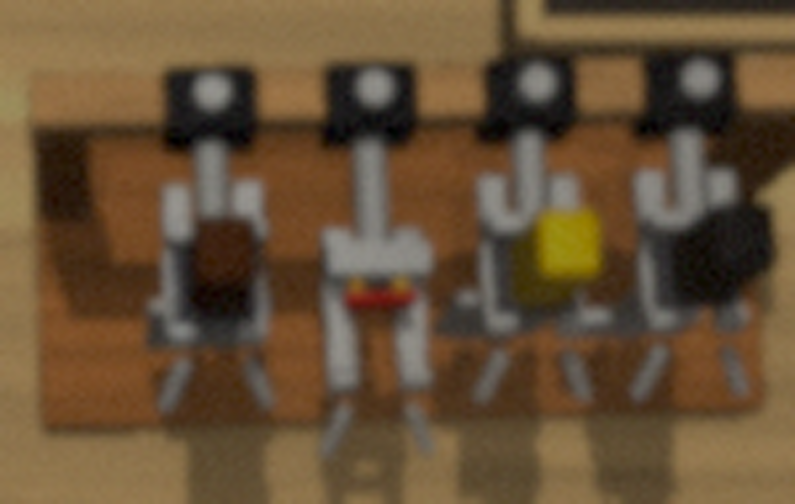

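Run:
```python
from h import *
for y in (np.pi/2,-np.pi/2):
  for p in ([570,0,300],[575,-82,217],[500,235,186],[500,235,250]):
    for dy in (0,0.04,.32): print(round(y+dy,2),p,None if (q:=solve_ik(p,[np.pi,0,y+dy])) is None else np.round(q,2))
bot.move_ptp([560,0,305],[np.pi,0,-np.pi/2])
m=imaging.camera_model("wrist");im=imaging.capture("wrist");cv2.imwrite("pics/w1.png",im)
np.save("w1.npy",m,allow_pickle=True);print(m,bot.get_state()["t"],bot.get_state()["tcp_pos"])
```

```text
1.57 [570, 0, 300] [-0.13  0.33 -0.01  1.23  0.    1.44]
1.61 [570, 0, 300] [-0.13  0.33 -0.01  1.23  0.    1.4 ]
1.89 [570, 0, 300] [-0.13  0.33 -0.01  1.23  0.    1.12]
1.57 [575, -82, 217] [-0.27  0.39 -0.13  1.05  0.    1.3 ]
1.61 [575, -82, 217] [-0.27  0.39 -0.13  1.05  0.    1.26]
1.89 [575, -82, 217] [-0.27  0.39 -0.13  1.05  0.    0.98]
1.57 [500, 235, 186] [ 0.31  0.36 -0.26  0.95  0.    1.88]
1.61 [500, 235, 186] [ 0.31  0.36 -0.26  0.95  0.    1.84]
1.89 [500, 235, 186] [ 0.31  0.36 -0.26  0.95  0.    1.56]
1.57 [500, 235, 250] [ 0.31  0.32 -0.15  1.1   0.    1.88]
1.61 [500, 235, 250] [ 0.31  0.32 -0.15  1.1   0.    1.84]
1.89 [500, 235, 250] [ 0.31  0.32 -0.15  1.1   0.    1.56]
-1.57 [570, 0, 300] [-0.13  0.33 -0.01  1.23  0.   -1.7 ]
-1.53 [570, 0, 300] [-0.13  0.33 -0.01  1.23  0.   -1.74]
-1.25 [570, 0, 300] [-0.13  0.33 -0.01  1.23  0.   -2.02]
-1.57 [575, -82, 217] [-0.27  0.39 -0.13  1.05  0.   -1.84]
-1.53 [575, -82, 217] [-0.27  0.39 -0.13  1.05  0.   -1.88]
-1.25 [575, -82, 217] [-0.27  0.39 -0.13  1.05  0.   -2.16]
-1.57 [500, 235, 186] [ 0.31  0.36 -0.26  0.95  0.   -1.27]
-1.53 [500, 235, 186] [ 0.31  0.36 -0.26  0.95  0.   -1.31]
-1.25 [500, 235, 186] [ 0.31  0.36 -0.26  0.95  0.   -1.59]
-1.57 [500, 235, 250] [ 0.31  0.32 -0.15  1.1   0.   -1.27]
-1.53 [500, 235, 250] [ 0.31  0.32 -0.15  1.1   0.   -1.31]
-1.25 [500, 235, 250] [ 0.31  0.32 -0.15  1.1   0.   -1.59]
{'K': array([[309.70691629,   0.        , 325.44842666],
       [  0.        , 309.70691629, 198.22399036],
       [  0.        ,   0.        ,   1.        ]]), 'position': array([558.86421105, -77.92584895, 445.83337375]), 'rotation': array([-3.10482349e-01,  6.08024718e-04, -3.13861693e+00])} 2.85 [559.94837571   0.57680471 304.98128362]
```

View pics/w1.png

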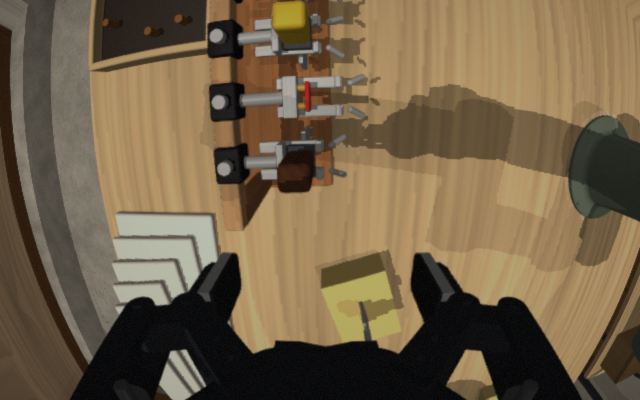

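Run:
```python
import cv2
im=cv2.imread("pics/w1.png")
cv2.imwrite("pics/z4.png",cv2.resize(im[0:130,200:390],None,fx=4.2,fy=4.2,interpolation=cv2.INTER_CUBIC))
cv2.imwrite("pics/z5.png",cv2.resize(im[70:200,200:390],None,fx=4.2,fy=4.2,interpolation=cv2.INTER_CUBIC))
```

```text
(no output)
```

View pics/z4.png

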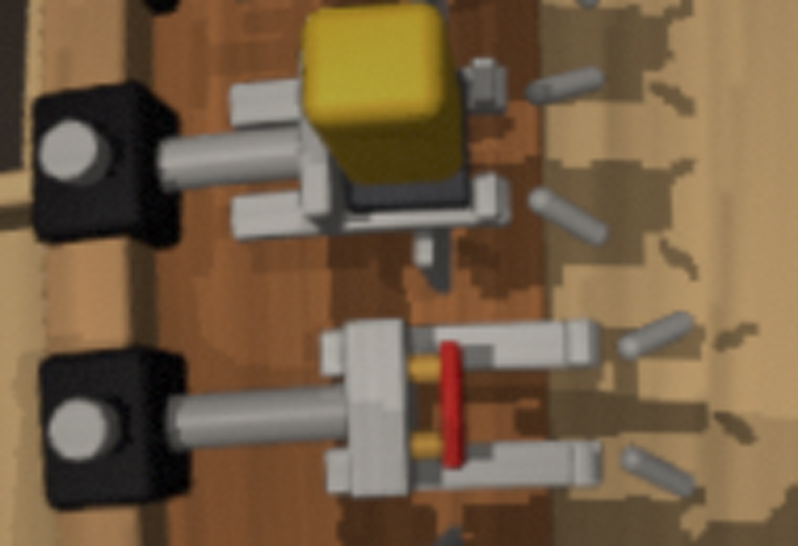

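View pics/z5.png

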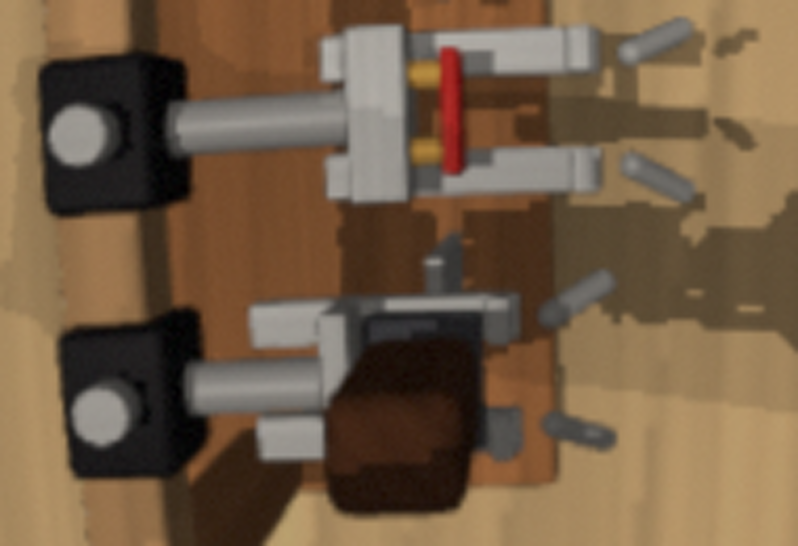

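Run:
```python
from h import *
m=np.load("w1.npy",allow_pickle=True).item()
def P(u,v,o,z): return onz(m,(200+u/4.2,o+v/4.2),z,True)
def show(n,q,o,z):
    a=np.array([P(u,v,o,z) for u,v in q]);print(n,np.round(a[:,:2],1).tolist(),"mean",np.round(a.mean(0),1));return a
show("clampY",[(33,95),(133,85),(38,240),(140,232)],0,182)
show("clampF",[(40,362),(145,348),(45,507),(150,500)],0,182)
show("clampD",[(60,328),(165,318),(72,478),(178,470)],70,182)
show("lip rear",[(568,343),(573,464)],0,172)
show("lip y edges",[(583,322),(583,365),(585,443),(585,485)],0,172)
show("keeper",[(462,343),(465,468)],0,187)
show("rail",[(128,30),(130,300)],0,177)
show("rail",[(147,280)],70,177)
# prong inner edges at 165
show("prong in",[(520,367),(520,442)],0,165)
S=imaging.camera_model("scene");T=imaging.camera_model("top")
```

```text
clampY [[662.3, -154.5], [640.0, -153.9], [660.6, -122.0], [638.0, -121.5]] mean [ 650.2 -138.   182. ]
clampF [[660.4, -95.8], [637.1, -96.9], [660.4, -64.9], [636.8, -65.1]] mean [648.7 -80.7 182. ]
clampD [[658.4, -40.1], [634.6, -41.5], [658.4, -6.9], [633.8, -8.5]] mean [646.3 -24.2 182. ]
lip rear [[550.6, -96.0], [549.4, -70.5]] mean [550.  -83.3 172. ]
lip y edges [[547.5, -100.5], [547.5, -91.4], [547.0, -75.0], [546.9, -66.1]] mean [547.2 -83.3 172. ]
keeper [[571.7, -95.0], [571.2, -70.1]] mean [571.4 -82.6 187. ]
rail [[643.0, -168.3], [641.7, -107.8]] mean [ 642.4 -138.1  177. ]
rail [[639.6, -49.1]] mean [639.6 -49.1 177. ]
prong in [[560.5, -91.2], [560.5, -75.0]] mean [560.5 -83.1 165. ]
```

Run:
```python
from h import *
bot.move_ptp([466,316,300],[np.pi,0,-np.pi/2+.32])
m=imaging.camera_model("wrist");im=imaging.capture("wrist");cv2.imwrite("pics/w2.png",im)
np.save("w2.npy",m,allow_pickle=True);print(m["position"],bot.get_state()["t"],bot.get_state()["tcp_pos"])
print(proj(m,[499,235,225],True))
h=cv2.cvtColor(im,cv2.COLOR_BGR2HSV)
k=cv2.inRange(h,(22,60,60),(36,255,255));cs,_=cv2.findContours(k,0,2)
for c in cs:
    if cv2.contourArea(c)>1500:
        print(cv2.contourArea(c),[ (q[0].tolist(),np.round(onz(m,q[0],60,True)[:2],1).tolist()) for q in cv2.approxPolyDP(c,6,True)])
k=cv2.inRange(h,(105,100,40),(130,255,255));cs,_=cv2.findContours(k,0,2)
for c in cs:
    if cv2.contourArea(c)>100: print("blue",cv2.contourArea(c),[ q[0].tolist() for q in cv2.approxPolyDP(c,3,True)])
```

```text
[489.7805675  240.86716677 440.94504694] 4.15 [466.74369902 315.02675711 300.01774401]
[315.74749206  90.24373376]
8312.0 [([280, 45], [565.3, 189.4]), ([281, 147], [525.4, 310.5]), ([359, 148], [432.9, 281.3]), ([361, 45], [472.3, 159.0])]
blue 482.5 [[190, 358], [182, 379], [193, 394], [205, 383]]
blue 101.5 [[639, 207], [620, 254]]
blue 888.5 [[301, 78], [302, 103], [331, 103], [329, 76]]
```

View pics/w2.png

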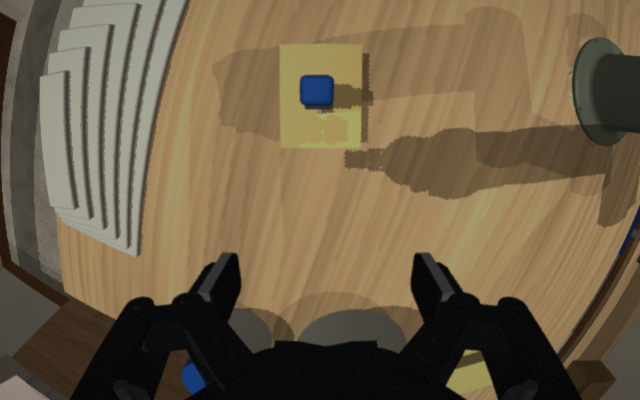

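Run:
```python
from h import *
Y=-np.pi/2+.313
bot.move_ptp([499.3,235,262],[np.pi,0,Y])
bot.movel([499.3,235,186],max_speed=80)
s0=bot.get_state()
bot.grip(0.0,effort=70)
s=bot.get_state();print(s["t"],s["tcp_pos"],s["orientation"],s["opening"],s0["contact_force"],s["contact_force"],s["wrist_torque"])
m=imaging.camera_model("wrist");np.save("w3.npy",m,allow_pickle=True)
cv2.imwrite("pics/w3.png",imaging.capture("wrist"))
cv2.imwrite("pics/s3.png",imaging.capture("scene")[150:350,340:560].repeat(3,0).repeat(3,1))
```

```text
6.3083 [499.57701912 235.06108175 186.29191445] [-3.14091076e+00 -3.43948317e-05 -1.25784249e+00] 0.27426268871407466 [-0.03782639  0.56252971 -0.66421308] [-0.03175589 -0.17171094  2.1852991 ] [-0.0677148   0.0227869   0.00905121]
```

View pics/w3.png

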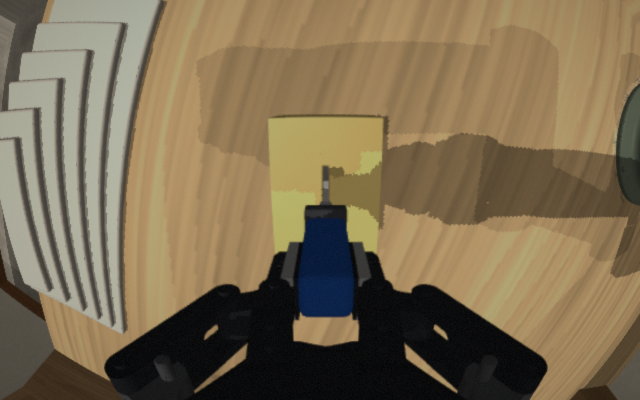

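View pics/s3.png

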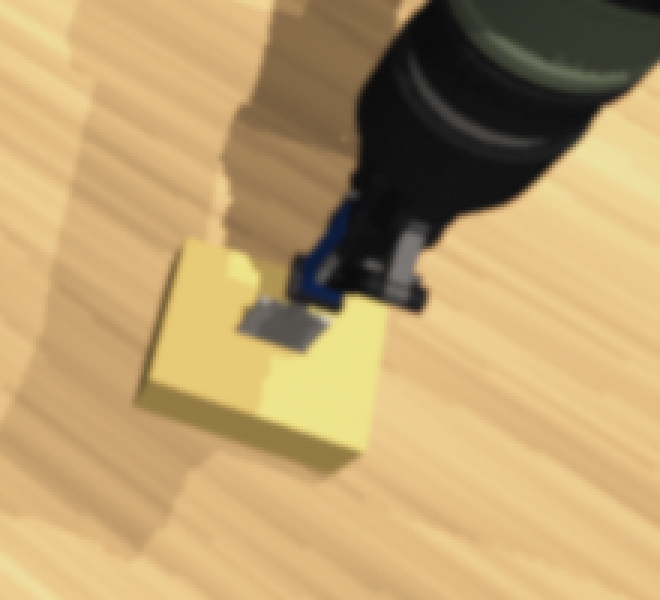

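Run:
```python
from h import *
m=np.load("w3.npy",allow_pickle=True).item()
p=np.array([499.58,235.06]);Y=-1.2578;e=np.array([np.cos(Y),np.sin(Y)]);f=np.array([np.sin(Y),-np.cos(Y)])
for a,b,z,n in ((15,13,145,"col bot"),(15,13,155,"col top"),(15,-13,155,"ct"),(11,12,225,"handle top near"),(-11,12,225,"handle top far"),(21,0,110,"blade edge top"),(21,0,60,"blade edge slot")):
    print(n,proj(m,[*(p+e*a+f*b),z],True).round(1))
im=cv2.imread("pics/w3.png");cv2.imwrite("pics/z6.png",cv2.resize(im[150:330,260:400],None,fx=4.2,fy=3.3,interpolation=cv2.INTER_CUBIC))
bot.movel([499.3,235,251],max_speed=60)
s=bot.get_state();print(s["t"],s["tcp_pos"],s["contact_force"],s["wrist_torque"],s["opening"])
m=imaging.camera_model("wrist");np.save("w4.npy",m,allow_pickle=True)
cv2.imwrite("pics/w4.png",imaging.capture("wrist"))
```

```text
col bot [344.4 205.4]
col top [345.3 210.9]
ct [301.5 210.8]
handle top near [352.7 281.9]
handle top far [350.3 324. ]
blade edge top [323.9 181.7]
blade edge slot [324.3 167.3]
7.6417 [498.99202599 234.89122009 250.52493893] [-0.10194902  0.07869387 -3.1948711 ] [ 0.00364143 -0.02667418  0.04379214] 0.2724835191752723
```

View pics/z6.png

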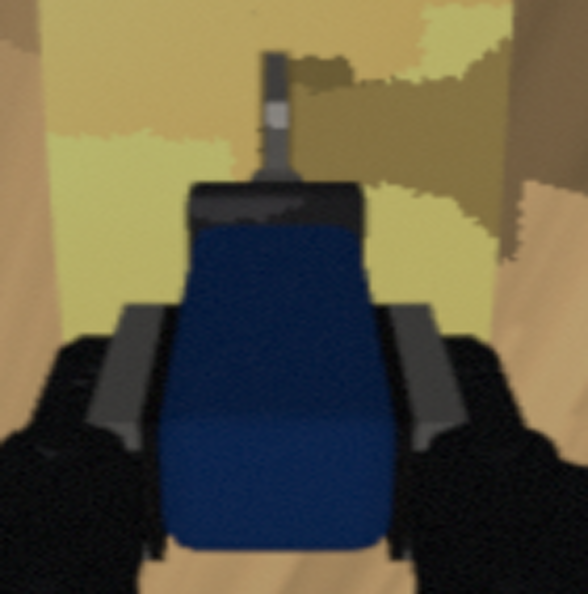

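View pics/w4.png

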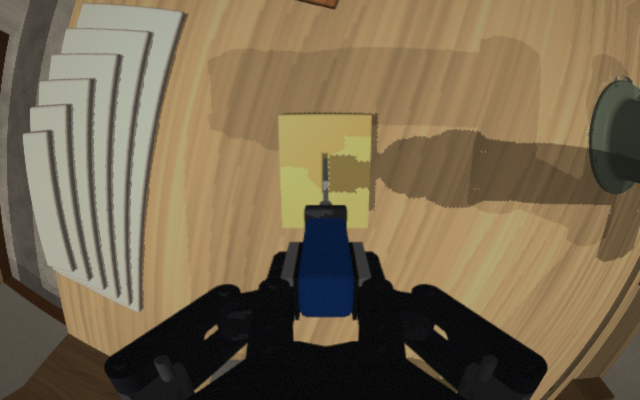

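Run:
```python
from h import *
Y=-np.pi/2+.031
bot.move_ptp([485,-85.3,256],[np.pi,0,Y])
bot.movel([495,-85,218],max_speed=80)
bot.dwell(0.2)
s=bot.get_state();print(s["t"],s["tcp_pos"],s["orientation"],s["contact_force"],s["opening"])
m=imaging.camera_model("wrist");np.save("w5.npy",m,allow_pickle=True)
im=imaging.capture("wrist");cv2.imwrite("pics/w5.png",im)
t=imaging.capture("top");cv2.imwrite("pics/t5.png",t)
cv2.imwrite("pics/z7.png",cv2.resize(t[130:240,300:450],None,fx=5,fy=5,interpolation=cv2.INTER_CUBIC))
```

```text
9.75 [495.31389316 -85.12080831 218.5879679 ] [-3.14056336e+00 -3.92734178e-04 -1.53981304e+00] [-0.77086802  0.18191158 -1.9551992 ] 0.27380618785423244
```

View pics/w5.png

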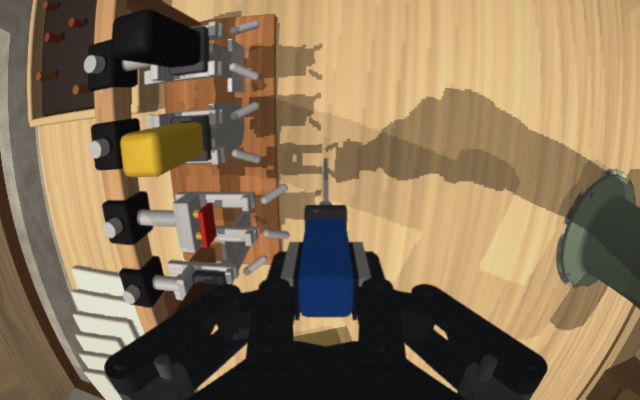

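View pics/z7.png

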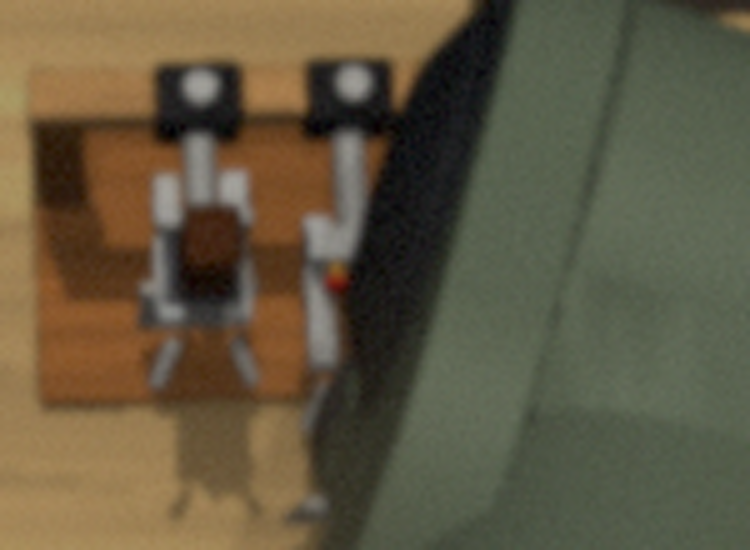

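Run:
```python
from h import *
im=cv2.imread("pics/w5.png");cv2.imwrite("pics/z8.png",cv2.resize(im[160:300,150:350],None,fx=4,fy=4,interpolation=cv2.INTER_CUBIC))
```

```text
(no output)
```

View pics/z8.png

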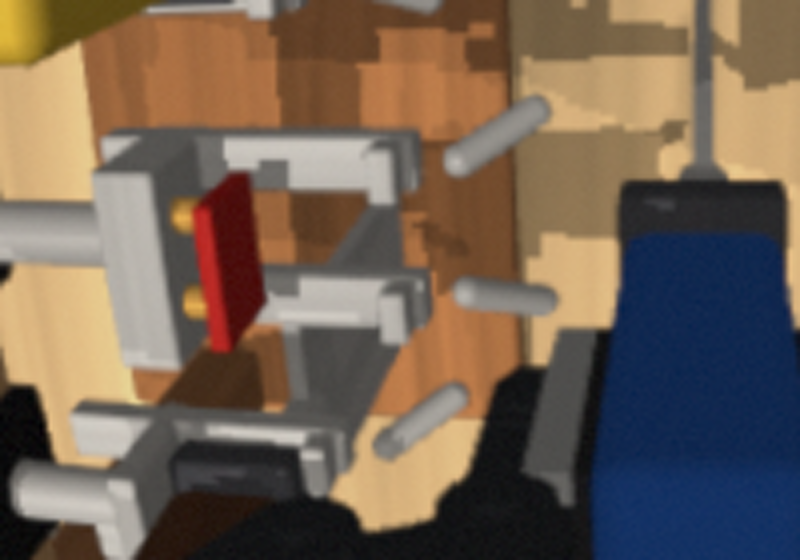

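Run:
```python
from h import *
m=np.load("w5.npy",allow_pickle=True).item();print(m["position"],m["rotation"])
for n,u,v,z in (("lipU",382,171,172),("lipL",395,310,172),("keepTopFront",246,172,187),("keepTopL",205,208,187),("k right bot",265,300,167),("k left bot",265,305,167),
  ("guideU",545,105,150),("guideL",555,300,150),("collarbot L",620,183,174.5),("collarbot R",783,183,174.5)):
    print(n,onz(m,(150+u/4,160+v/4),z,True).round(1))
for P in ([550,-83.3-13,172],[550,-83.3+13,172],[571.4,-95,187],[571.4,-70,187]): print(P,(proj(m,P,True)-[150,160])*4)
e=np.array([np.cos(-1.5398),np.sin(-1.5398)]);
for a,b in ((15,13),(15,-13)):
   p=np.array([495.3,-85.1])+e*a+b*np.array([-e[1],e[0]]); print(p,(proj(m,[*p,176.6],True)-[150,160])*4)
```

```text
[ 496.44417597 -163.45656999  359.49491223] [-3.09916847e-01  1.75678972e-03 -3.10829172e+00]
lipU [546.9 -98.6 172. ]
lipL [546.1 -73.6 172. ]
keepTopFront [ 565.  -102.8  187. ]
keepTopL [572.6 -96.5 187. ]
k right bot [571.7 -71.7 167. ]
k left bot [571.8 -70.7 167. ]
guideU [ 522.5 -104.3  150. ]
guideL [521.  -66.7 150. ]
collarbot L [507.6 -98.8 174.5]
collarbot R [481.8 -99.7 174.5]
[550, -96.3, 172] [364.63511546 183.37831656]
[550, -70.3, 172] [374.19694827 326.0607328 ]
[571.4, -95, 187] [213.08148863 217.30510116]
[571.4, -70, 187] [229.85628013 358.91494937]
[508.75862593 -99.68990706] [611.64628696 181.76082387]
[ 482.77111497 -100.49568251] [777.81254529 182.23306497]
```

Run:
```python
from h import *
print(bot.movel([523,-85.9,217.5],max_speed=40,threshold=4))
bot.dwell(0.2)
s=bot.get_state();print(s["t"],s["tcp_pos"],s["orientation"],s["contact_force"],s["wrist_torque"])
m=imaging.camera_model("wrist");np.save("w6.npy",m,allow_pickle=True)
im=imaging.capture("wrist");cv2.imwrite("pics/w6.png",im)
cv2.imwrite("pics/z9.png",cv2.resize(im[160:300,190:390],None,fx=4,fy=4,interpolation=cv2.INTER_CUBIC))
s=imaging.capture("scene");cv2.imwrite("pics/s6.png",s)
cv2.imwrite("pics/z10.png",cv2.resize(s[110:250,180:360],None,fx=4.2,fy=4.2,interpolation=cv2.INTER_CUBIC))
```

```text
False
10.9 [522.80601966 -85.87394559 217.54890606] [ 3.14154588e+00  1.32342054e-05 -1.53985445e+00] [ 0.5816622   0.57919034 -2.67568138] [ 0.02361751 -0.0125924  -0.03065617]
```

View pics/z9.png

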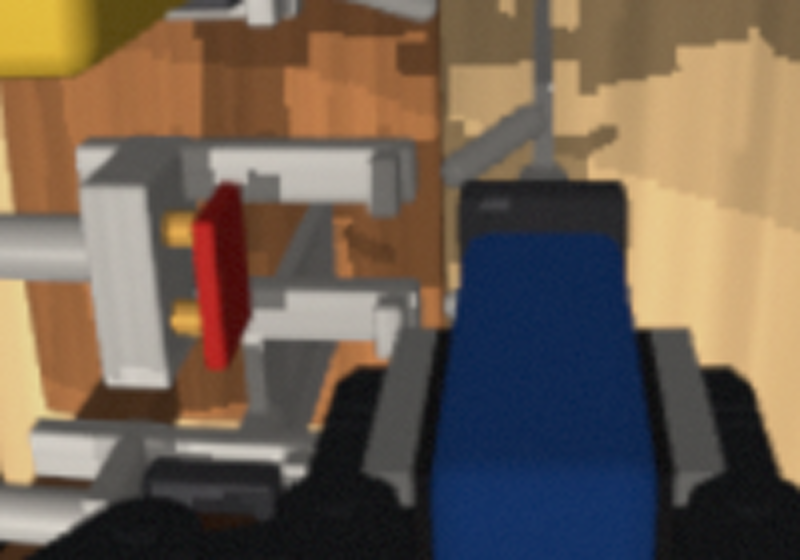

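View pics/z10.png

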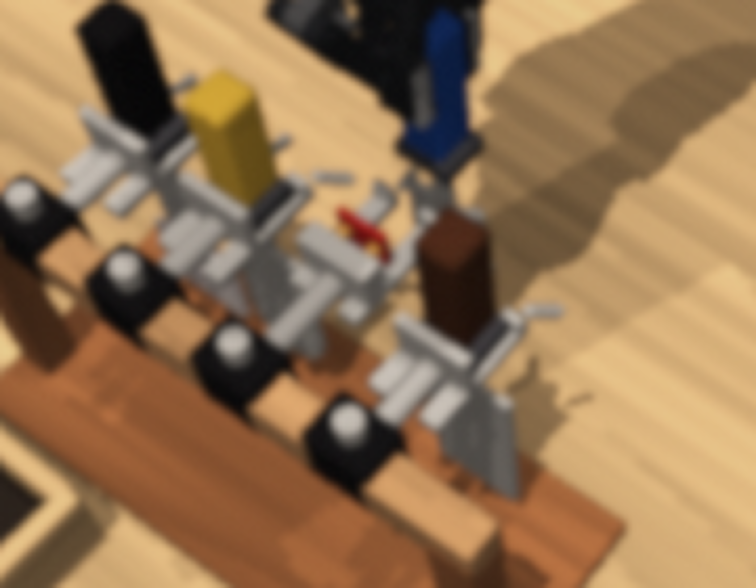

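Run:
```python
from h import *
m=np.load("w6.npy",allow_pickle=True).item();print(m["position"])
for u,v,o in ((320,146,-18),(320,200,-8),(330,290,8),(330,338,18)):
    q=onz(m,(190+u/4,160+v/4),165,True);print(q.round(1),"centre at x=523:",(q[1]-o-(q[0]-523)*.031).round(2))
for u,v,z,o in ((545,183,176.5,-15),(470,183,176.5,-15),(620,183,176.5,-15),(545,234,186.5,-15),(545,234,186.5,-11)):
    q=onz(m,(190+u/4,160+v/4),z,True);print(q.round(1),"trowel",(q[1]-o).round(2))
```

```text
[ 524.09902408 -164.26235758  358.45217974]
[ 558.9 -102.2  165. ] centre at x=523: -85.34
[559.1 -92.7 165. ] centre at x=523: -85.83
[557.9 -76.2 165. ] centre at x=523: -85.29
[558.2 -66.9 165. ] centre at x=523: -86.02
[ 521.6 -101.1  176.5] trowel -86.05
[ 533.3 -100.7  176.5] trowel -85.66
[ 510.  -101.4  176.5] trowel -86.44
[521.5 -96.5 186.5] trowel -81.48
[521.5 -96.5 186.5] trowel -85.48
```

```bash
cat >> h.py <<'E'
def L(x): return -85.6+(x-523)*.031
def F(n=6):
    f=[]
    for _ in range(n): bot.dwell(0.05); f.append(bot.get_state()["contact_force"])
    return np.mean(f,0)
E
python3 - <<'E'
from h import *
bot.movel([523,L(523),216],max_speed=20,threshold=4)
f0=F(10);np.save("f0.npy",f0);print(f0)
print(bot.movel([542,L(542),216],max_speed=20,threshold=4),F(4)-f0,bot.get_state()["tcp_pos"])
r=bot.movel([582,L(582),216],max_speed=8,threshold=4.5)
s=bot.get_state();print(r,s["t"],s["tcp_pos"],s["contact_force"]-f0,F()-f0)
E
```

```text
[-0.00464595  0.03122377 -2.74650409]
False [-0.43029011 -0.16720352  0.05053828] [541.93669868 -85.00183105 216.0505829 ]
True 15.75 [560.61644158 -84.26848695 214.5681852 ] [-0.8965985  -1.1611047  -0.33850366] [-0.22802275  0.00105542 -0.18353988]
```

Run:
```python
from h import *
f0=np.load("f0.npy")
print(bot.get_state()["tcp_pos"],F(4)-f0)
r=bot.movel([582,L(582),216],max_speed=8,threshold=5)
s=bot.get_state();print(r,s["t"],s["tcp_pos"],s["contact_force"]-f0);print(F()-f0,bot.get_state()["tcp_pos"],bot.get_state()["wrist_torque"])
im=imaging.capture("wrist");cv2.imwrite("pics/w7.png",im)
cv2.imwrite("pics/z11.png",cv2.resize(im[160:300,190:390],None,fx=4,fy=4,interpolation=cv2.INTER_CUBIC))
```

```text
[560.61816549 -83.9866666  213.80273649] [ 0.0352363   0.06814375 -0.14239064]
True 17.1917 [561.52709852 -83.88668354 212.96768032] [-1.59988264 -0.45260813  7.24798942]
[-1.51436494 -0.41939934  7.53591042] [561.53184223 -83.91671376 212.98632186] [-0.16828201  0.47218651 -0.00278111]
```

View pics/z11.png

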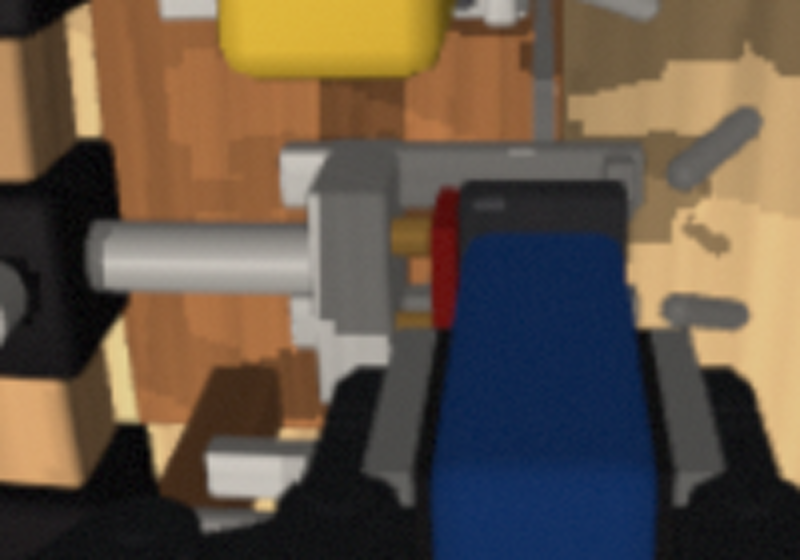

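Run:
```python
from h import *
f0=np.load("f0.npy")
x=560.5
print(bot.movel([x,L(x),216.3],max_speed=15)); print(F()-f0,bot.get_state()["tcp_pos"])
x=562.5
r=bot.movel([x,L(x),216.3],max_speed=8,threshold=7)
print(r,F()-f0,bot.get_state()["tcp_pos"],bot.get_state()["t"])
```

```text
False
[ 0.17558085 -0.33079166  0.04556011] [560.4825133  -84.39116013 216.1798862 ]
False [-3.57475882 -0.6941542   0.52006566] [562.12785519 -84.34881807 216.0863946 ] 18.9667
```

Run:
```python
from h import *
f0=np.load("f0.npy")
x=562.5
while x<572:
    x+=1
    bot.movel([x,L(x),216.3],max_speed=8,threshold=9)
    f=F(4)-f0;s=bot.get_state();print(x,f.round(2),s["tcp_pos"].round(2),s["wrist_torque"].round(3))
    if -f[0]>6.9 or abs(f[1])>4 or abs(f[2])>4: break
print(s["t"])
im=imaging.capture("wrist");cv2.imwrite("pics/w8.png",im)
cv2.imwrite("pics/z12.png",cv2.resize(im[160:300,190:390],None,fx=4,fy=4,interpolation=cv2.INTER_CUBIC))
```

```text
563.5 [-4.77 -0.58  0.26] [563.27 -84.32 216.13] [-0.058  1.138 -0.046]
564.5 [-5.39 -0.21  0.1 ] [564.1  -84.27 216.14] [-0.107  1.341  0.007]
565.5 [-5.96 -0.27  0.68] [564.88 -84.28 216.14] [-0.094  1.482 -0.023]
566.5 [-6.76 -0.42  0.81] [565.64 -84.28 216.12] [-0.146  1.559 -0.007]
567.5 [-7.28 -0.34  1.8 ] [566.43 -84.2  216.11] [-0.067  1.758 -0.042]
21.3417
```

View pics/z12.png

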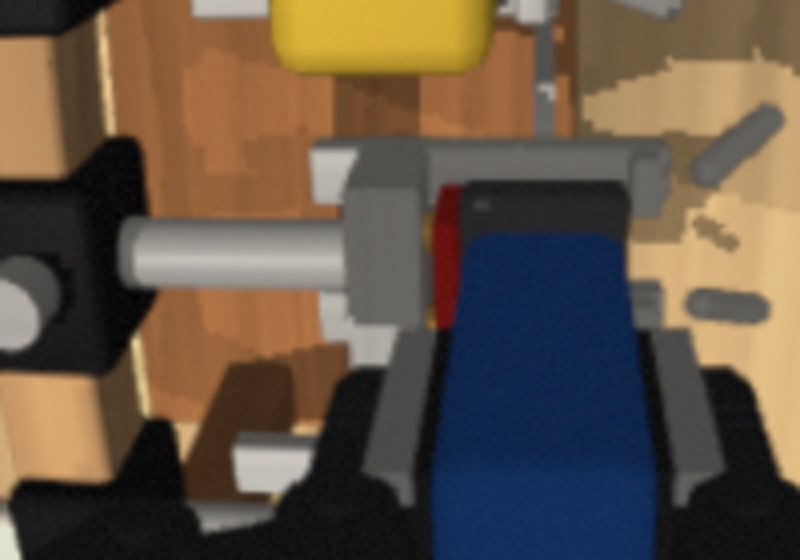

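Run:
```python
from h import *
f0=np.load("f0.npy")
x=567.7;z=216.3
while z>204.5:
    z-=1.5
    r=bot.movel([x,L(x),z],max_speed=10,threshold=7)
    f=F(4)-f0;s=bot.get_state();print(z,r,f.round(2),s["tcp_pos"].round(2),s["wrist_torque"].round(3))
    if r or f[2]>7 or f[0]<-9.5 or abs(f[1])>4: break
print(s["t"])
im=imaging.capture("wrist");cv2.imwrite("pics/w9.png",im)
cv2.imwrite("pics/z13.png",cv2.resize(im[160:300,190:390],None,fx=4,fy=4,interpolation=cv2.INTER_CUBIC))
```

```text
214.8 False [-7.24 -0.33  2.03] [566.65 -84.24 214.74] [-0.148  1.793 -0.066]
213.3 False [-7.48 -0.9   1.84] [566.66 -84.22 213.26] [-0.085  1.785 -0.018]
211.8 False [-7.38 -0.11  1.88] [566.65 -84.21 211.76] [-0.112  1.794 -0.072]
210.3 False [-7.77 -0.18  1.84] [566.68 -84.2  210.27] [-0.046  1.824 -0.04 ]
208.8 False [-7.45 -0.55  2.27] [566.66 -84.18 208.77] [-0.078  1.784 -0.05 ]
207.3 False [-7.34 -0.06  1.91] [566.64 -84.2  207.25] [-0.091  1.832 -0.052]
205.8 True [-3.51  0.13  9.12] [565.87 -84.2  206.37] [-0.033  0.679 -0.018]
24.8083
```

View pics/z13.png

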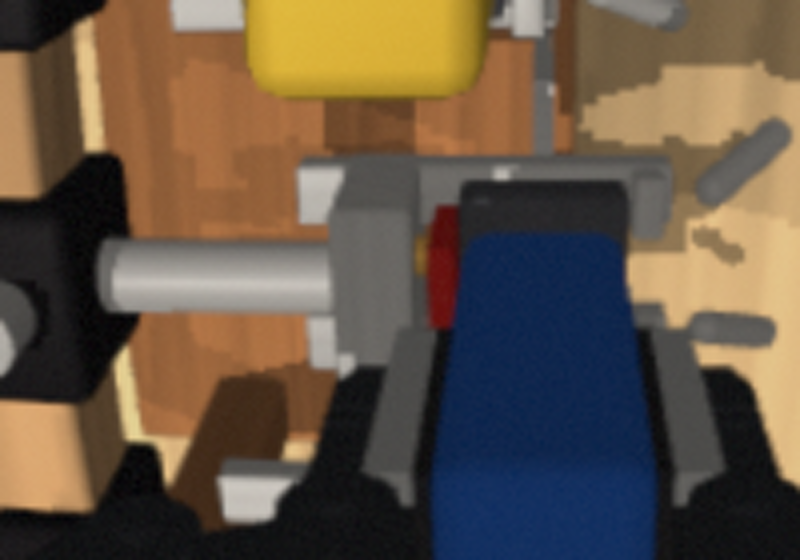

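Run:
```python
from h import *
f0=np.load("f0.npy")
x=566.4
bot.movel([x,L(x)+.05,206.3],max_speed=8)
print((F()-f0).round(2),bot.get_state()["tcp_pos"])
bot.grip(0.6,effort=20)
s=bot.get_state();print(s["t"],s["contact_force"],s["tcp_pos"],s["opening"])
m=imaging.camera_model("wrist");np.save("w10.npy",m,allow_pickle=True)
im=imaging.capture("wrist");cv2.imwrite("pics/w10.png",im)
```

```text
[-6.24 -0.19  6.35] [566.09240383 -84.24158383 206.50522177]
26.1667 [ 0.38913622  0.22609265 -0.4160416 ] [567.09693438 -84.23194125 206.45456838] 0.5981907889069771
```

View pics/w10.png

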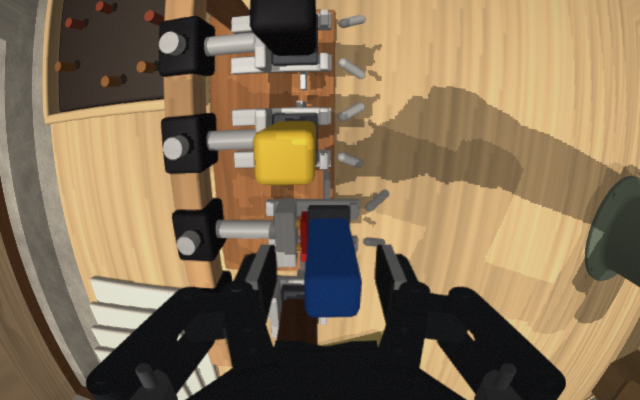

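Run:
```python
from h import *
bot.movel([566.4,L(566.4),275],max_speed=80)
bot.move_ptp([560,0,305],[np.pi,0,-np.pi/2])
bot.dwell(0.3)
m=imaging.camera_model("wrist");np.save("w11.npy",m,allow_pickle=True)
im=imaging.capture("wrist");cv2.imwrite("pics/w11.png",im)
cv2.imwrite("pics/z14.png",cv2.resize(im[0:200,190:390],None,fx=3,fy=3,interpolation=cv2.INTER_CUBIC))
t=imaging.capture("scene");cv2.imwrite("pics/s11.png",t)
cv2.imwrite("pics/z15.png",cv2.resize(t[90:250,160:360],None,fx=3.7,fy=3.7,interpolation=cv2.INTER_CUBIC))
print(bot.get_state()["t"])
```

```text
28.075
```

View pics/z14.png

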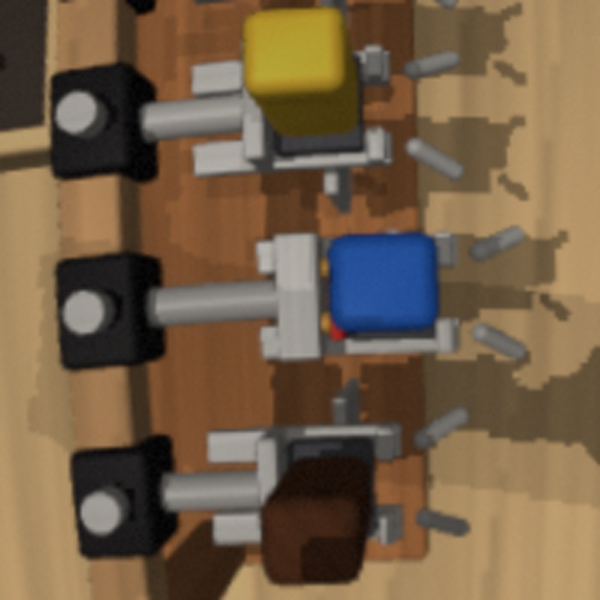

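View pics/z15.png

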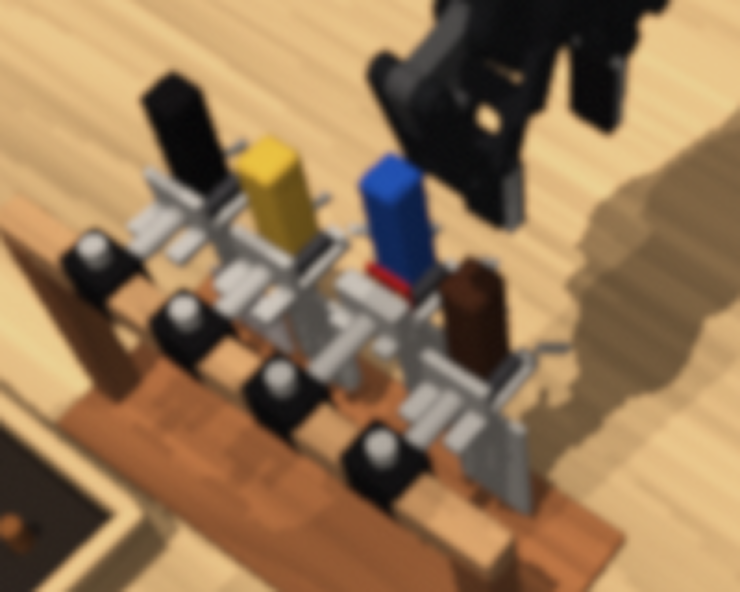

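Run:
```python
from h import *
m=np.load("w11.npy",allow_pickle=True).item()
P=lambda u,v,z: onz(m,(190+u/3,v/3),z,True).round(1)
print("top",P(383,283,245), "edges",P(330,283,245),P(438,283,245),P(383,235,245),P(383,330,245))
print("collar +y edge z175",P(436,337,175),P(345,345,175),"lip rear low",P(440,335,172),"keeper red front",P(345,335,187))
# same measure on yellow neighbour (upright reference)
print("yellow top",P(295,50,235),"collar front",P(363,150,175),P(275,155,175))
for z,d in ((165,563),(245,563),(245,559)): print((proj(m,[d,-82.9,z],True)-[190,0])*3)
a=cv2.imread("pics/w1.png");b=cv2.imread("pics/w11.png")
H=lambda i,lo,hi:cv2.moments(cv2.inRange(cv2.cvtColor(i,40),lo,hi)[0:60,200:390],True)
for i in (a,b):
    M=H(i,(22,180,80),(32,255,255));print("yellow centroid",M['m10']/M['m00'],M['m01']/M['m00'])
```

```text
top [563.7 -84.3 245. ] edges [574.9 -84.5 245. ] [552.  -84.3 245. ] [563.7 -94.7 245. ] [563.7 -74.2 245. ]
collar +y edge z175 [550.2 -70.4 175. ] [576.4 -68.1 175. ] lip rear low [548.9 -70.9 172. ] keeper red front [575.6 -71.4 187. ]
yellow top [ 583.6 -139.4  235. ] collar front [ 571.1 -125.3  175. ] [ 596.3 -124.5  175. ]
[391.82644378 294.36253863]
[386.18338942 289.60633034]
[405.07726397 289.5761224 ]
yellow centroid 88.7830396475771 15.20704845814978
yellow centroid 88.23034934497817 17.003275109170307
```

```bash
python3 -c "
from h import *
print(bot.get_state()['contact_force']);bot.sign_off()"
```

```text
[ 0.46326741 -0.1529461   0.65040385]
the job is handed in; nothing more can be done
```

I pulled the trowel out of the foam, hung it on the free hook (the second from the left as the robot sees it) and let go. I handed the job in at about 28 s of the 70 s allowed. No verdict is reported, so what follows rests on my own measurements.

**Finding the hook:** The fork sits about 13 mm further out than the mean by camera. The keeper's first contact by feel came about 3 mm deeper than the camera put it.

**Hanging:** I pushed the keeper back about 5 mm at 7.3 N. I then lowered the trowel until it met the prongs, with its origin at about 165.4 mm against prong tops at 165 mm, and stopped there with 9 N of downward force.

**Last checks:**
- **Position:** In the wrist picture the collar centre and the handle top line up within about 1 mm, so the trowel is upright. It lies about 77 mm in front of the rail and within about 2 mm of the hook line, inside the limits.
- **Blade angle:** A rough reading puts the blade about 0.06 rad out of line, against a limit of 0.2.
- **Neighbours:** All three look upright and in place in the pictures. I did not measure their shift closely.
- **Robot:** It stands clear and reads no contact force.

**Faults and disagreements:**
- **Touch on the lips:** During the approach, two force-triggered stops left the arm about 3 mm low, and the collar touched the lip tops at about 7.5 N. I lifted it and carried on.
- **Camera scale:** The wrist camera measured about 2% short, and its views disagreed by 2–3 mm across the hook. I settled this with a close-up comparison of collar and prongs before going in.

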